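Drive the old plug out of a hub with a drift

TASK

Take the steel drift out of its wooden holder, find the off-centre knock-out hole in the hub's cover plate with its nose, and push the drift down through it until the brass plug seated in the hub drops into the tray below. Feel your way: never press the drift against the hub or its cover with more than 35 N, and do not touch the plug with the gripper. Then draw the drift out and put it back fully home in its holder, and leave the tape roll and the hex nut where they are.

Things in the scene. Friction and masses are not known exactly. Their poses are not given: they have to be found in the camera images.
- stand: Knock-out stand, fixed: dark tray 112 x 100 mm (x, y) with rims up to 20 mm, two grey cheeks at y = -40 and +40 mm, between them a round grey hub, 70 mm across, from z = 48 mm (open underside) to 80 mm, with an upright 31 mm bore. A square steel cover plate 46 x 46 x 8 mm lies on the hub, upper face at z = 88 mm. Origin: centre of the stand's underside, on the hub's axis; z up.
- hub_top (a point): Centre of the cover plate's flat upper face, on the hub's axis. The plate has one through hole, 14 mm wide with a 1.5 mm chamfer at its mouth; its centre is 7 mm from this point, in a direction that differs every time (the plate is clamped turned to any angle; it will not turn) and that no reading tells: it must be seen or felt. Below the plate the bore is free for the drift.
- tray_floor (a point): Centre of the tray's floor on the hub's axis, 6 mm above the stand's underside, 42 mm below the hub's underside.
- plug: Greased brass plug, 29 mm across, 22 mm long, upright in the hub's bore, held by three spring balls under its tapered foot. Origin: centre of its foot face, about 54 mm above the stand's underside at the start, so its top is about 12 mm below the cover's upper face. A push of about 8 to 20 N starts it, less keeps it sliding; pushed about 22 mm, it is past the balls and drops to the tray.
- plug_mid (a point): Middle of the plug, 11 mm above its foot face.
- drift: Steel drift, 108 mm long, 0.2 kg: round shank 12 mm thick and 64 mm long with a nose bevelled 2 mm, below a round dark handle 24 mm thick and 44 mm long, to be gripped. Origin: end of the nose; z runs up along the drift. It stands upright in the holder, handle's shoulder on the block's top, nose 4 mm above the bench.
- drift_tip (a point): The nose's end, on the drift's axis (same point as the drift's origin).
- holder: Wooden holder block, 46 x 46 x 68 mm, fixed to the bench, with one upright through hole of 15 mm (2.5 mm chamfer) in the middle. Origin: centre of its underside; z up.
- holder_top (a point): Centre of the holder's hole, at the height of its upper face (68 mm above the bench).
- tape: Roll of black electrical tape lying flat, 68 mm across, 19 mm high; not to be disturbed. Origin: centre of its underside.
- nut: Steel hex nut, 19 x 22 x 10 mm; not to be disturbed. Origin: centre of its underside.
Things that resemble listed ones, but are neither listed nor needed, are in the scene too. What is shaped like the holder but green, orange or purple is not meant.

How it is judged:
By the outcome, as a careful person would: the job done as asked, in the order asked, and still so for the second after the job is handed in, with the robot touching nothing.
It also fails if it takes over 72 s, if anything falls off the work surface, if the arm or the gripper's body presses on something with over 40 N, if the wrist force passes 120 N, or if a joint passes its speed limit or range.

ROBOT

A 6-joint arm with a two-finger parallel gripper is mounted at the origin on a cart in front of the work surface, level with it; the furniture and walls round the work are solid. World frame = base frame: x ahead of the robot, y to its left, z up, the work surface at z = 0. Lengths are in mm, angles in degrees, forces in N, time in s.
With the tool pointing down it reaches from about 300 to 850 mm from the base axis. Payload 4.2 kg.
Tool frame: the origin (TCP) lies on the centre line of the jaws, within the pads' length; the fingertips stand 14 mm ahead of it and the grasp point (between the pads) lies 5 mm behind it; z points along the fingers, y is the line along which they close (so a half turn about z gives the same grasp; the last joint's range is limited). The gripper opens to 91 mm and grips with 3 to 60 N. Pads are 32 mm wide; open, the fingers measure 118 mm over their backs; the gripper's body (76 mm by 178 mm) begins 60 mm behind the grasp point.
Start: joints at [68.583, 18.312, 89.639, -0, 72.044, -1.146], TCP at [199.22, 539.401, 227.976] pointing down, gripper open.
Joint ranges: [-177.97, 177.97], [-48.28, 115.42], [12.27, 149.76], [-77.06, 257.06], [2.81, 150.46], [-146.56, 146.56]. Speed limits (degrees/s): [147.25, 147.25, 180, 180, 180, 180].

INTERFACE

Orientations are given as [roll, pitch, yaw] about the fixed x, y, z axes, in that order (R = Rz(yaw) Ry(pitch) Rx(roll)).
In Python, from workcell import env gives the robot as it stands.
- The arm moves only by the tool arm_command, never from a script. Its argument "motion" is a list of rows, each an object with "offset": the shift along the tool's x, y, z in m, a list of three; "spin": the turn about the tool's z in rad. In form: [{"offset": [tx, ty, tz], "spin": spin}, ...]. A call has 1 to 5 rows; each row shifts and turns the commanded pose from where the row before left it, along the tool's axes as they then stand; what a row does not reach is not made up. A row lasts 1/8 s, in which the tool goes at most 62.5 mm and 10.7 degrees, less where a joint would pass 70% of its speed; a pose out of reach is approached as far as the arm can. A call with a gripper value outside its range is refused whole. "jaw" is the finger opening in m, from 0 to 0.0912, set as the call begins (left out, the last holds). The fingers move at their own pace and stop on an object; "newtons" is the grip in N (left out, the last holds). Time passes only in rows, so rows that do not move let the fingers close. It gives the time, the measured TCP pose, the force, the opening and the grip force at its end, in the units of the state.
- env.state(): the state, without advancing time (a new reading comes with each control period).
- env.grab_frame(name): name is "scene" or "top" or "wrist"; returns (picture, depth): 384x512x3 uint8, blue, green, red; 384x512 float32, mm along the optical axis (not along the pixel's ray), 0 where there is no reading.
- env.camera_model(name): a dict with "fx", "fy", "cx", "cy" (pixels), "eye" and "rotation" of the camera in the world; the wrist camera has in their place "hand_eye" (4x4, takes a point from camera to tool coordinates, whose origin is the TCP and whose axes are the flange's). Camera axes: x right, y down, z forward; pixel columns grow to the right and rows downward; lengths in mm; the calibration is good to about 2 mm. A picture is of the moment at which its call begins: read the wrist's pose just before it. camera_model takes no time and is no camera call.
- env.job_done(): hands the job in; it is judged then, once.
Trained networks look in the newest picture that a camera, given by its name, has taken for a name from the list of things; names that differ only in an ending like _2 or _b are one class to them, and where a whole thing is asked for, a point or a joint stands for the part that bears it (a point fixed in the world has none). Each returns a list of dicts, best first, with "score" (0 to 1); they miss things now and then, are a little off and sometimes report something else, mostly with a low value. They report only what shows in the picture. A call takes as long as a camera call. They do not tell look-alikes from the thing itself.
- env.boxes_of(camera, target): "bbox" ([left, top, right, bottom] in pixels, round what is visible of it).
- env.pinpoint(camera, target): "location" ([column, row] in pixels: a listed point, or the origin of a listed thing).
The state is a dict: "time_s": time; "qpos": joint angles; "qvel": joint speeds; "effort": joint torques, N m; "ee_pos": TCP position; "ee_rot": TCP orientation; "force": force on the tool from outside, world axes, zero at the start; "torque": the same for the moment, N m; "gripper_width": finger opening in mm; "gripper_force": force on a finger pad.
Only numpy, scipy, OpenCV 4.12 (cv2) and the standard library are available. Lean on these libraries where they do the work, as an engineer would, in place of code of your own. Each camera call takes 0.05 s, during which the arm holds its last target. There are 200 camera calls.

## Working session

There is one attempt and no reset: what is moved stays moved. The work goes in short steps, Python scripts to look and compute and a tool call to move; the robot and the scene stay as the last step left them, time stands still between calls to the robot, and variables do not carry over. Pictures are saved under pics/ and viewed, at most 10 in all, crops included, and the job is handed in when it is done.

Besides the shell and the picture viewer there is one more tool, called as a command line: name --argument value ..., lists and objects as JSON in quotes. arm_command: Moves the arm, as the interface text tells. Its arguments: {"type":"object","properties":{"motion":{"type":"array"},"jaw":{"type":"number"},"newtons":{"type":"number"}},"required":["motion"]}

```bash
mkdir -p pics
cat > h.py <<'E'
import numpy as np, cv2
from scipy.spatial.transform import Rotation as R
from workcell import env
def cam(name, st=None):
    m=env.camera_model(name)
    if 'eye' in m: return m,np.array(m['rotation'],float),np.array(m['eye'],float)
    st=st or env.state(); H=np.array(m['hand_eye'],float)
    Rt=R.from_euler('xyz',st['ee_rot'],degrees=True).as_matrix()
    return m,Rt@H[:3,:3],Rt@H[:3,3]+np.array(st['ee_pos'])
def ray(c,p):
    m,Rc,e=c; d=Rc@np.array([(p[0]-m['cx'])/m['fx'],(p[1]-m['cy'])/m['fy'],1.]); return e,d
def plane(c,p,z):
    e,d=ray(c,p); return e+d*(z-e[2])/d[2]
def depthpt(c,p,dep):
    e,d=ray(c,p); u,v=int(round(p[0])),int(round(p[1])); w=dep[max(0,v-1):v+2,max(0,u-1):u+2]; w=w[w>0]
    return e+d*np.median(w) if w.size else None
def tri(c1,p1,c2,p2):
    e1,d1=ray(c1,p1);e2,d2=ray(c2,p2)
    t=np.linalg.lstsq(np.c_[d1,-d2],e2-e1,rcond=None)[0]
    a,b=e1+d1*t[0],e2+d2*t[1]; return (a+b)/2,np.linalg.norm(a-b)
def proj(c,X):
    m,Rc,e=c; q=Rc.T@(np.array(X)-e); return q[0]/q[2]*m['fx']+m['cx'],q[1]/q[2]*m['fy']+m['cy']
E
python3 - <<'E'
from h import *
print(env.state())
ims=[]
cs={}
for n in ('scene','top','wrist'):
    cs[n]=cam(n); im,d=env.grab_frame(n); ims.append(im); np.save(n+'.npy',d); cv2.imwrite(n+'0.png',im)
    print(n,cs[n][2].round(),{k:cs[n][0][k] for k in('fx','fy','cx','cy')}, cs[n][1].round(2).tolist())
    for t in ('hub_top','holder_top','drift','stand','holder','tape','nut'):
        r=env.pinpoint(n,t)[:3]
        for q in r: 
            X=depthpt(cs[n],q['location'],d); print(n,t,np.round(q['location']),round(q['score'],2),None if X is None else X.round())
cv2.imwrite('pics/a.png',cv2.resize(np.hstack(ims[:2]),(800,300)))
cv2.imwrite('pics/top.png',cv2.resize(ims[1],(800,600)))
E
```

```text
{'time_s': 0.0, 'qpos': array([ 6.85809452e+01,  1.83504469e+01,  8.97072275e+01, -7.16500899e-04,
        7.20426741e+01, -1.14486510e+00]), 'qvel': array([-0.01817561, -0.01172451, -0.09436775, -0.03556908, -0.07049613,
       -0.07124757]), 'effort': array([-6.53723646e-05, -4.12468314e+01, -2.31973654e+01,  7.27739884e-02,
        4.55429172e-02, -1.18541038e-04]), 'ee_pos': array([199.06136708, 538.92819801, 227.12665841]), 'ee_rot': array([-1.79899658e+02, -1.32392302e-03,  1.59726031e+02]), 'force': array([-0.26139244,  0.47621974, -0.76451139]), 'torque': array([ 0.0199232 , -0.03384945, -0.01806156]), 'gripper_force': 0.0, 'gripper_width': 91.541656176442}
scene [ 101. -664.  475.] {'fx': 348.25615871008574, 'fy': 348.25615871008574, 'cx': 255.25810352313215, 'cy': 187.21530755572397} [-118.14, -0.69, -31.59]
scene hub_top [298. 237.] 0.64 [-35541. -36306. -35168.]
scene hub_top [224. 157.] 0.62 [-20566. -21331. -20193.]
scene holder_top [257. 255.] 0.91 [-20303. -21068. -19930.]
scene holder_top [342. 234.] 0.86 [-42400. -43165. -42027.]
scene holder_top [298. 208.] 0.84 [-
[... 664 characters left out ...]
 -136147. -135091.]
top holder_top [322. 165.] 0.64 [-112889. -113204. -112148.]
top stand [208. 178.] 0.58 [-62355. -62670. -61614.]
top holder [357. 162.] 0.84 [-132242. -132557. -131501.]
top holder [320. 212.] 0.69 [-112657. -112972. -111916.]
top holder [354. 226.] 0.62 [-127436. -127751. -126694.]
top tape [263. 205.] 0.82 [-93422. -93737. -92680.]
top tape [207. 179.] 0.62 [-61859. -62174. -61117.]
top tape [205. 180.] 0.58 [-61381. -61695. -60639.]
top nut [257. 142.] 0.49 [-92856. -93170. -92114.]
wrist [133. 564. 384.] {'fx': 286.7772295360061, 'fy': 286.7772295360061, 'cx': 254.21873570259584, 'cy': 191.83235683505814} [[0.35, 0.91, 0.24], [0.94, -0.34, -0.09], [0.0, 0.25, -0.97]]
```

View pics/a.png

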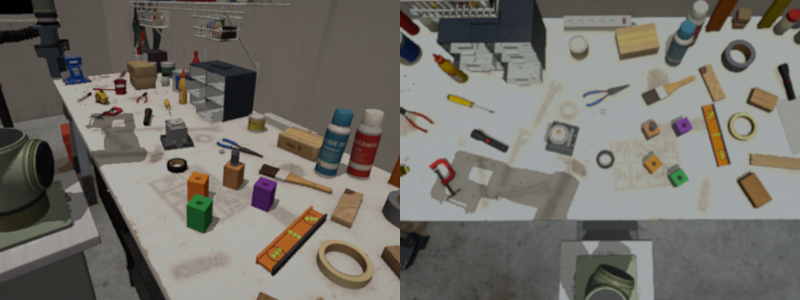

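View pics/top.png

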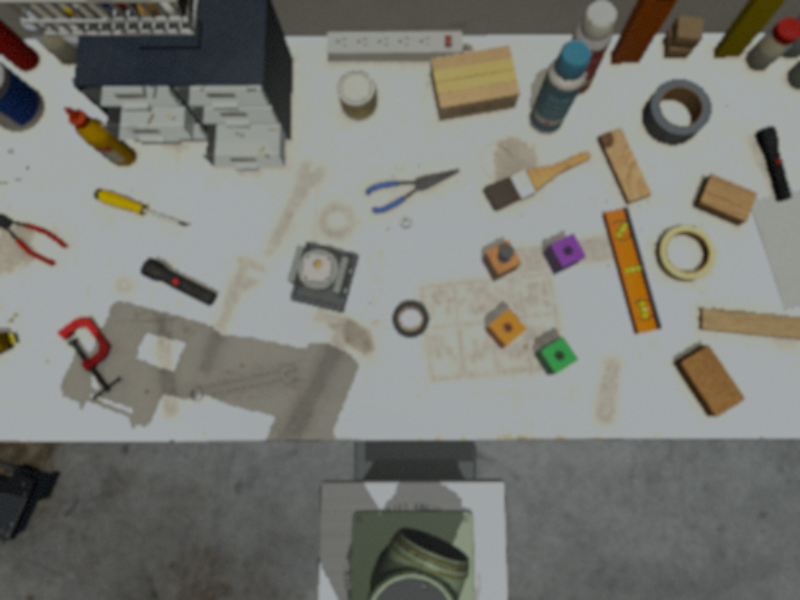

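The top picture shows the stand at about (206,176) in the 512-wide frame. The wooden holder with the dark drift handle is at (322,163), the tape at (263,204) and the nut at (259,142). The orange, green and purple decoys are at (324,210), (356,227) and (362,162).

```bash
python3 - <<'E'
s=open('h.py').read()
s=s.replace("return m,np.array(m['rotation'],float),np.array(m['eye'],float)","return m,(lambda r: r if r.ndim==2 else R.from_euler('xyz',r,degrees=True).as_matrix())(np.array(m['rotation'],float)),np.array(m['eye'],float)")
open('h.py','w').write(s)
E
python3 - <<'E'
from h import *
S,T=cam('scene'),cam('top')
ds,dt=np.load('scene.npy'),np.load('top.npy')
print('rot',S[1].round(2).tolist(),T[1].round(2).tolist())
print('hub tri',tri(S,(224,157),T,(204,174)),plane(T,(204,174),88),depthpt(T,(204,174),dt))
print('holder',tri(S,(298,208),T,(322,165)),plane(T,(322,165),68),depthpt(T,(325,168),dt))
for n,p,z in(('tape',(263,205),10),('nut',(258,142),5),('drifttop',(323,158),112)):print(n,plane(T,p,z).round(),depthpt(T,p,dt))
print(plane(T,(0,0),0),plane(T,(265,282),0))
print(env.camera_model('wrist')['hand_eye'])
E
```

```text
rot [[0.85, -0.24, 0.47], [-0.52, -0.41, 0.75], [0.01, -0.88, -0.47]] [[-0.0, -0.99, 0.17], [-1.0, 0.01, 0.0], [-0.0, -0.17, -0.99]]
hub tri (array([504.8921366 , 154.32407179,  84.53049213]), np.float64(2.5358046162759034)) [502.98447109 154.1996384   88.        ] [503.01168713 154.22217781  87.86886588]
holder (array([ 528.16567209, -159.14248993,   74.77252925]), np.float64(0.8687030406713682)) [ 530.11776993 -160.41185899   68.        ] [ 521.59989436 -168.09697752   68.84623912]
tape [429.  -0.  10.] [ 4.30491259e+02 -1.49529779e-01  9.56249536e-01]
nut [614.  14.   5.] [613.27833768  13.57850632   8.21407667]
drifttop [ 538. -157.  112.] [ 538.81475865 -157.02596377  110.67116626]
[1083.02815094  823.95913643    0.        ] [218.57128307  -4.8230229    0.        ]
[[ 3.06994252e-05 -9.68135773e-01 -2.50425885e-01  7.04496132e+01]
 [ 9.99999808e-01 -1.25290497e-04  6.06956553e-04 -2.49242153e-02]
 [-6.18992335e-04 -2.50425856e-01  9.68135583e-01 -1.56310132e+02]
 [ 0.00000000e+00  0.00000000e+00  0.00000000e+00  1.00000000e+00]]
```

arm_command --motion '[{"offset": [-0.043, -0.0256, 0], "spin": 0}, {"offset": [-0.043, -0.0256, 0], "spin": 0}, {"offset": [-0.043, -0.0256, 0], "spin": 0}, {"offset": [-0.043, -0.0256, 0], "spin": 0}, {"offset": [-0.043, -0.0256, 0], "spin": 0}]'

```text
time_s: 1.82
ee_pos: [357.4, 343.6, 228.2]
ee_rot: [180.0, 0.0, 159.7]
force: [0.1, 0.7, -0.8]
gripper_width: 91.2
gripper_force: 0.0
```

arm_command --motion '[{"offset": [-0.043, -0.0256, 0.014], "spin": 0}, {"offset": [-0.043, -0.0256, 0.014], "spin": 0}, {"offset": [-0.043, -0.0256, 0.014], "spin": 0}, {"offset": [-0.043, -0.0256, 0.014], "spin": 0}, {"offset": [-0.043, -0.0256, 0.014], "spin": 0}]'

```text
time_s: 2.45
ee_pos: [515.0, 148.9, 157.7]
ee_rot: [180.0, 0.0, 159.7]
force: [-0.3, 0.5, 0.4]
gripper_width: 91.4
gripper_force: 0.0
```

arm_command --motion '[{"offset": [0, 0, 0], "spin": 0}, {"offset": [0, 0, 0], "spin": 0}, {"offset": [0, 0, 0], "spin": 0}]'

```text
time_s: 2.82
ee_pos: [513.4, 151.3, 158.4]
ee_rot: [180.0, 0.0, 159.8]
force: [-0.6, 0.3, 0.3]
gripper_width: 91.3
gripper_force: 0.0
```

Run:
```python
from h import *
W=cam('wrist'); im,d=env.grab_frame('wrist'); np.save('w1.npy',d); cv2.imwrite('w1.png',im)
for t in('hub_top','stand'):
  for q in env.pinpoint('wrist',t)[:2]: print(t,q,plane(W,q['location'],88),depthpt(W,q['location'],d))
p=proj(W,(503,154,88)); print(p)
x,y=map(int,p); c=im[max(0,y-75):y+75,max(0,x-100):x+100]; print(max(0,x-100),max(0,y-75))
cv2.imwrite('pics/w1.png',cv2.resize(c,None,fx=4,fy=4,interpolation=cv2.INTER_CUBIC))
```

```text
hub_top {'location': [260.4, 201.5], 'score': 0.57} [511.89528626 157.45483109  88.        ] [515.28551921 156.50895905  76.12013844]
stand {'location': [266.0, 176.3], 'score': 0.95} [493.56213464 168.87890524  88.        ] [493.7139212  168.85721044  87.25781647]
(np.float64(252.7271887822483), np.float64(193.10308279542556))
152 118
```

View pics/w1.png

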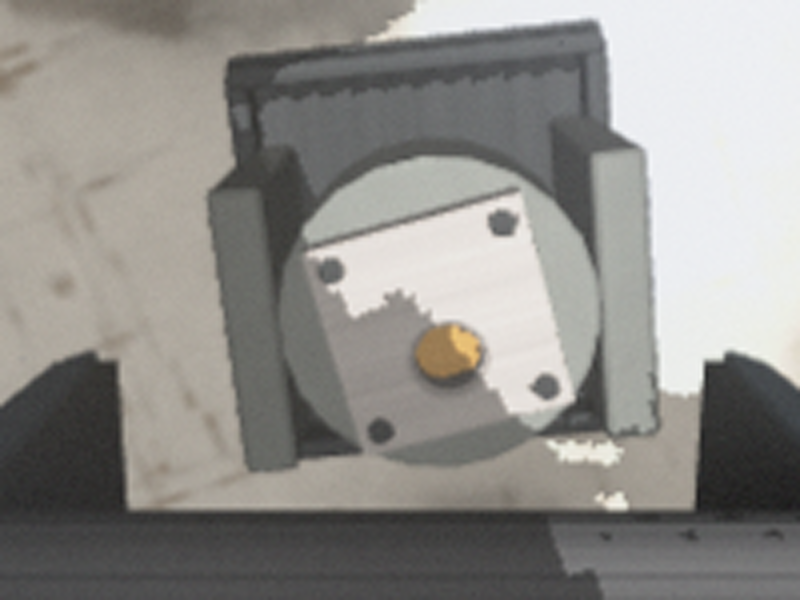

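The crop shows the plate corners at (303,250), (520,188), (575,398) and (360,453). The hole, with brass visible in it, is at about (449,354).

Run:
```python
from h import *
W=cam('wrist'); d=np.load('w1.npy')
f=lambda a:np.array(a)/4+np.array([152,118])-.4
P=[plane(W,f(a),88)[:2] for a in((303,250),(520,188),(575,398),(360,453))]
c=np.mean(P,0); h=plane(W,f((449,354)),88)[:2]
print(c,np.linalg.norm(np.diff(P+P[:1],axis=0),axis=1),h,h-c,np.linalg.norm(h-c),c+(h-c)/np.linalg.norm(h-c)*7)
for a in((420,260),(340,390),(540,300)): print(depthpt(W,f(a),d))
m=d.copy(); print(env.state()['ee_pos'])
```

```text
[510.12842395 158.93361098] [45.32212738 45.98898554 46.70154291 45.27318707] [516.70320945 158.66342996] [ 6.57478549 -0.27018102] 6.580334495361172 [517.12252106 158.64619898]
[495.97975858 159.84736371  87.74058917]
[518.78292604 133.19155655  79.686835  ]
[512.43395526 180.01688426  87.36280427]
[513.50166488 151.18618218 158.40246799]
```

arm_command --motion '[{"offset": [0, 0, -0.05], "spin": 0}, {"offset": [-0.021, -0.0575, -0.01], "spin": 0}, {"offset": [-0.021, -0.0575, 0], "spin": 0}, {"offset": [-0.021, -0.0575, 0], "spin": 0}, {"offset": [-0.021, -0.0575, 0], "spin": 0}]'

```text
time_s: 3.6
ee_pos: [512.9, -95.7, 218.4]
ee_rot: [180.0, 0.1, 159.8]
force: [0.3, 0.2, 0.4]
gripper_width: 91.3
gripper_force: 0.0
```

arm_command --motion '[{"offset": [-0.025, -0.027, 0.018], "spin": 0}, {"offset": [-0.025, -0.027, 0.018], "spin": 0}, {"offset": [0, 0, 0], "spin": 0}, {"offset": [0, 0, 0], "spin": 0}, {"offset": [0, 0, 0], "spin": 0}]'

```text
time_s: 4.22
ee_pos: [541.2, -161.4, 182.7]
ee_rot: [180.0, 0.1, 159.8]
force: [0.5, 0.4, 0.7]
gripper_width: 91.3
gripper_force: 0.0
```

Run:
```python
from h import *
W=cam('wrist'); im,d=env.grab_frame('wrist'); np.save('w2.npy',d); cv2.imwrite('w2.png',im); print(env.state()['ee_pos'])
for t in('drift','holder_top','holder'):
  for q in env.pinpoint('wrist',t)[:2]: print(t,q,depthpt(W,q['location'],d))
p=proj(W,(530,-160,90)); print(p)
x,y=map(int,p); x0,y0=max(0,x-100),max(0,y-75); c=im[y0:y+75,x0:x+100]; print(x0,y0)
cv2.imwrite('pics/w2.png',cv2.resize(c,None,fx=4,fy=4,interpolation=cv2.INTER_CUBIC))
# points on handle top by depth
m,Rc,e=W; v,u=np.mgrid[0:384,0:512]; X=np.stack([(u-m['cx'])/m['fx'],(v-m['cy'])/m['fy'],np.ones_like(u)],-1)*d[...,None]@Rc.T+e
near=(np.hypot(X[...,0]-530,X[...,1]+160)<45)&(d>0)
for lo,hi in((106,118),(62,74)):
  k=near&(X[...,2]>lo)&(X[...,2]<hi); Q=X[k]; print(lo,k.sum(),Q.mean(0),(Q.min(0)+Q.max(0))/2,np.ptp(Q,axis=0), cv2.minAreaRect(Q[:,:2].astype(np.float32)))
```

```text
[ 541.27009308 -161.50509718  182.76320371]
drift {'location': [251.5, 173.8], 'score': 0.66} [ 520.64743161 -156.28294648   83.35290882]
holder_top {'location': [87.7, 37.8], 'score': 0.92} [ 357.70707955 -254.20161531   52.71998822]
holder_top {'location': [155.3, 231.9], 'score': 0.91} [ 509.0076987  -200.77198788  208.79885401]
holder {'location': [172.4, 208.8], 'score': 0.94} [ 507.87436006 -201.30183204  175.11308065]
holder {'location': [212.1, 68.8], 'score': 0.76} [ 423.44163063 -157.39398918   67.46706773]
(np.float64(251.17245260622454), np.float64(186.30852311371552))
151 111
106 637 [ 531.22243658 -159.12850113  111.12766071] [ 531.66413717 -159.31321501  110.04620759] [23.10636266 23.33356542  7.83738484] ((531.7920532226562, -159.24560546875), (22.439043045043945, 22.99534034729004), 70.13945007324219)
62 1411 [ 527.05716983 -157.3541915    67.36762046] [ 532.04292247 -159.16539519   68.12215096] [61.18372359 61.18123445 11.74705129] ((532.1666870117188, -159.3555908203125), (46.27462387084961, 46.1527214050293), 27.124462127685547)
```

View pics/w2.png

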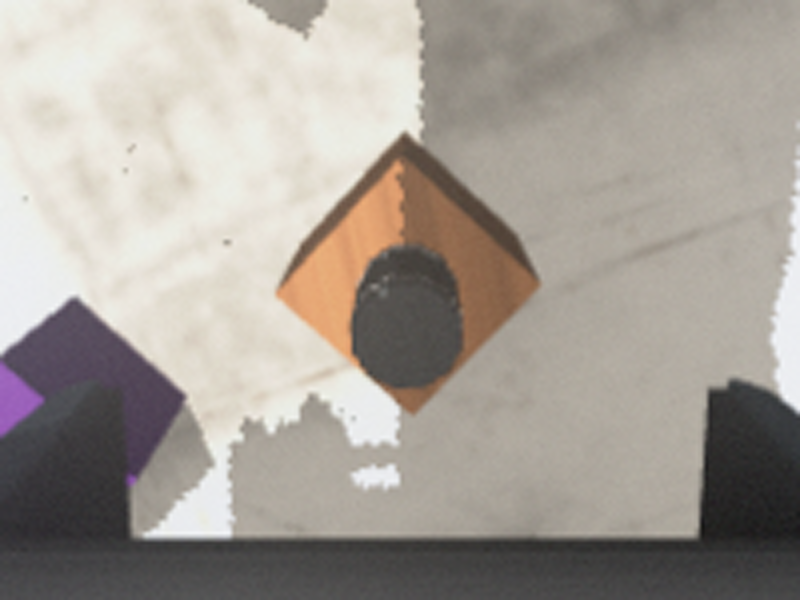

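The drift handle is at crop (407,340), centred on the wooden block. The purple decoy lies under the left finger, so I'll narrow the jaws before going down.

Run:
```python
from h import *
st=dict(ee_pos=[513.5,151.25,158.4],ee_rot=[180,0,159.75])
W=cam('wrist',st); d=np.load('w1.npy'); im=cv2.imread('w1.png')
m,Rc,e=W; v,u=np.mgrid[0:384,0:512]; X=np.stack([(u-m['cx'])/m['fx'],(v-m['cy'])/m['fy'],np.ones_like(u)],-1)*d[...,None]@Rc.T+e
k=(np.hypot(X[...,0]-510,X[...,1]-158)<36)&(d>0)&(X[...,2]>84.5)&(X[...,2]<92)
print(k.sum(),X[k].mean(0),cv2.minAreaRect(X[k][:,:2].astype(np.float32)))
k2=(np.hypot(X[...,0]-510,X[...,1]-158)<16)&(d>0)&(X[...,2]<82)
print('hole px',k2.sum(),X[k2].mean(0),X[k2].min(0),X[k2].max(0)); r=[(u[k2].min()+u[k2].max())/2,(v[k2].min()+v[k2].max())/2]; print(r,plane(W,r,88))
W=cam('wrist'); d=np.load('w2.npy'); im=cv2.imread('w2.png')
X=np.stack([(u-m['cx'])/m['fx'],(v-m['cy'])/m['fy'],np.ones_like(u)],-1)*d[...,None]@W[1].T+W[2]
hsv=cv2.cvtColor(im,cv2.COLOR_BGR2HSV); k=(hsv[...,0]>130)&(hsv[...,0]<160)&(hsv[...,1]>100)&(X[...,2]>5)&(X[...,2]<75); Q=X[k]-np.array([531.8,-159.2,0])
Rt=R.from_euler('xyz',env.state()['ee_rot'],degrees=True).as_matrix(); q=Q@Rt; print('purple in tool xy',q.min(0),q.max(0))
D=np.array([531.8,-159.3,87])-env.state()['ee_pos']; print('to grasp',Rt.T@D, Rt.round(4))
```

```text
2829 [509.5289706  159.24863673  87.38671067] ((510.7911376953125, 158.919677734375), (46.2186164855957, 46.484840393066406), 85.74895477294922)
hole px 180 [519.84518438 157.88618323  76.58658948] [513.47316292 151.4864352   72.77505731] [525.94285507 165.03105873  81.84533656]
[np.float64(264.0), np.float64(206.0)] [516.6208891  158.84754714  88.        ]
purple in tool xy [ -56.61895965 -132.7488951   -68.7363559 ] [-20.05345748 -70.02964004 -65.04935767]
to grasp [ 9.86268276 -0.85334581 95.46715982] [[-9.384e-01  3.455e-01  9.000e-04]
 [ 3.455e-01  9.384e-01 -1.000e-04]
 [-9.000e-04  2.000e-04 -1.000e+00]]
```

arm_command --motion '[{"offset": [0.0099, -0.0009, 0.015], "spin": 0}, {"offset": [0, 0, 0.03], "spin": 0}, {"offset": [0, 0, 0.03], "spin": 0}, {"offset": [0, 0, 0.0205], "spin": 0}, {"offset": [0, 0, 0], "spin": 0}]' --jaw 0.06

```text
time_s: 5.05
ee_pos: [530.5, -159.4, 85.2]
ee_rot: [-180.0, -0.2, 159.8]
force: [0.3, -0.8, -0.2]
gripper_width: 60.0
gripper_force: 0.0
```

arm_command --motion '[{"offset": [0, 0, 0], "spin": 0}, {"offset": [0, 0, 0], "spin": 0}, {"offset": [0, 0, 0], "spin": 0}, {"offset": [0, 0, 0], "spin": 0}, {"offset": [0, 0, 0], "spin": 0}]' --jaw 0.01 --newtons 50

```text
time_s: 5.68
ee_pos: [531.8, -159.9, 86.9]
ee_rot: [180.0, 0.0, 159.7]
force: [-0.2, 1.2, 3.3]
gripper_width: 23.1
gripper_force: 50.0
```

arm_command --motion '[{"offset": [0, 0, 0], "spin": 0}, {"offset": [0, 0, 0], "spin": 0}, {"offset": [0, 0, 0], "spin": 0}]'

```text
time_s: 6.05
ee_pos: [531.9, -160.0, 86.9]
ee_rot: [180.0, 0.0, 159.7]
force: [-0.2, 0.2, 5.3]
gripper_width: 23.3
gripper_force: 50.0
```

arm_command --motion '[{"offset": [0, 0, -0.015], "spin": 0}, {"offset": [0, 0, -0.02], "spin": 0}, {"offset": [0, 0, -0.03], "spin": 0}, {"offset": [0, 0, -0.03], "spin": 0}, {"offset": [0, 0, -0.02], "spin": 0}]'

```text
time_s: 6.68
ee_pos: [531.6, -160.2, 203.1]
ee_rot: [-180.0, 0.1, 159.7]
force: [0.0, -0.5, -1.6]
gripper_width: 23.2
gripper_force: 50.0
```

arm_command --motion '[{"offset": [0, 0, 0], "spin": 0}, {"offset": [0, 0, 0], "spin": 0}]'

```text
time_s: 6.92
ee_pos: [530.8, -159.8, 200.4]
ee_rot: [-180.0, -0.1, 159.7]
force: [-1.0, 0.8, -1.5]
gripper_width: 23.3
gripper_force: 50.0
```

Run:
```python
from h import *
s=env.state(); print(s['ee_pos'],s['force'],s['torque'],s['gripper_width'])
S=cam('scene'); im,d=env.grab_frame('scene')
tip=np.array(s['ee_pos'])-[0,0,83]; p=proj(S,tip); q=proj(S,tip+[0,0,108]); print(p,q)
for t in('drift_tip',):print(env.pinpoint('scene',t)[:2])
x,y=int(p[0]),int(p[1]); c=im[y-70:y+50,x-80:x+80]; print(x-80,y-70)
cv2.imwrite('pics/s1.png',cv2.resize(c,None,fx=5,fy=5,interpolation=cv2.INTER_CUBIC))
D=np.array([517,158.8,0])-s['ee_pos']; Rt=R.from_euler('xyz',s['ee_rot'],degrees=True).as_matrix(); print(Rt.T@D)
```

```text
[ 530.80328643 -159.78818175  200.41238762] [-0.9803673   0.7714875  -1.52499391] [ 0.02767411 -0.00309843 -0.00821891] 23.293980541394642
(np.float64(300.7563880309383), np.float64(190.76633226976418)) (np.float64(304.746821655395), np.float64(143.2979735154117))
[{'location': [303.6, 190.9], 'score': 0.52}]
220 120
[122.87681464 294.10288953 200.64611676]
```

View pics/s1.png

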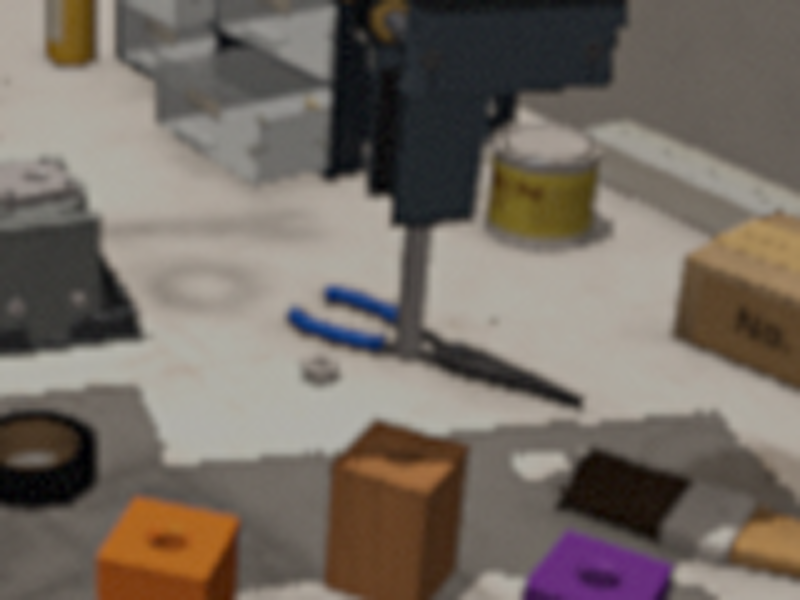

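The drift hangs upright in the jaws, with its nose at crop (408,355), where it was predicted.

arm_command --motion '[{"offset": [0.0205, 0.049, 0], "spin": 0}, {"offset": [0.0205, 0.049, 0], "spin": 0}, {"offset": [0.0205, 0.049, 0], "spin": 0}, {"offset": [0.0205, 0.049, 0], "spin": 0}, {"offset": [0.0205, 0.049, 0], "spin": 0}]'

```text
time_s: 7.65
ee_pos: [519.7, 106.9, 200.5]
ee_rot: [-180.0, -0.1, 159.7]
force: [1.0, 0.2, -1.0]
gripper_width: 23.3
gripper_force: 50.0
```

arm_command --motion '[{"offset": [0.0205, 0.049, 0], "spin": 0}, {"offset": [0, 0, 0], "spin": 0}, {"offset": [0, 0, 0], "spin": 0}, {"offset": [0, 0, 0.01], "spin": 0}, {"offset": [0, 0, 0.005], "spin": 0}]'

```text
time_s: 8.28
ee_pos: [517.7, 157.1, 185.3]
ee_rot: [-179.9, -0.1, 159.6]
force: [-0.1, -0.3, -1.7]
gripper_width: 23.2
gripper_force: 50.0
```

arm_command --motion '[{"offset": [0, 0, 0.005], "spin": 0}, {"offset": [0, 0, 0], "spin": 0}, {"offset": [0, 0, 0], "spin": 0}, {"offset": [0, 0, 0], "spin": 0}]'

```text
time_s: 8.78
ee_pos: [518.3, 158.5, 181.7]
ee_rot: [180.0, 0.0, 159.7]
force: [-0.7, 0.6, -2.6]
gripper_width: 23.2
gripper_force: 50.0
```

Run:
```python
from h import *
s=env.state(); print(s['ee_pos'],s['force'],s['torque'])
W=cam('wrist'); im,d=env.grab_frame('wrist'); p=proj(W,(510.5,158.9,88)); print(p, proj(W,np.array(s['ee_pos'])-[0,0,83]),proj(W,(517,158.8,88)))
x,y=map(int,p); x0,y0=max(0,x-100),max(0,y-75); c=im[y0:y+75,x0:x+100]; print(x0,y0)
cv2.imwrite('pics/w3.png',cv2.resize(c,None,fx=4,fy=4,interpolation=cv2.INTER_CUBIC))
```

```text
[518.26626159 158.49003005 181.73612321] [-0.67047199  0.59245252 -2.63525432] [-0.0178503   0.01473669  0.03159295]
(np.float64(251.46185796025605), np.float64(189.99929970920275)) (np.float64(254.03285071791618), np.float64(201.30461496578738)) (np.float64(253.8640154380773), np.float64(196.57244409730163))
151 114
```

View pics/w3.png

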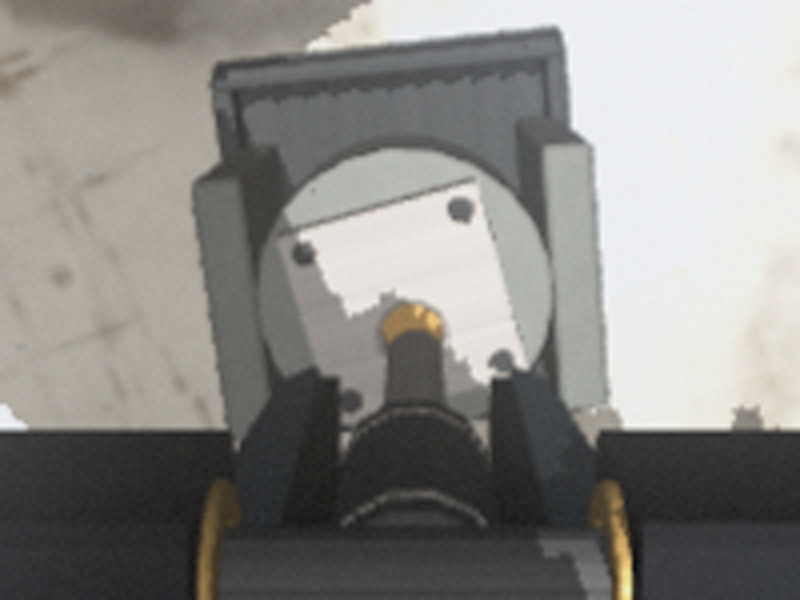

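The hole mouth shows at crop (412,332) with the drift nose just above it, aligned sideways. I'll nudge 1 mm in tool x and go down carefully.

arm_command --motion '[{"offset": [0.0012, 0, 0.004], "spin": 0}, {"offset": [0, 0, 0.004], "spin": 0}, {"offset": [0, 0, 0], "spin": 0}, {"offset": [0, 0, 0], "spin": 0}]'

```text
time_s: 9.32
ee_pos: [517.0, 158.9, 173.4]
ee_rot: [180.0, -0.0, 159.7]
force: [-0.7, 0.1, -1.7]
gripper_width: 23.1
gripper_force: 50.0
```

arm_command --motion '[{"offset": [0, 0, 0.001], "spin": 0}, {"offset": [0, 0, 0.001], "spin": 0}, {"offset": [0, 0, 0.001], "spin": 0}, {"offset": [0, 0, 0], "spin": 0}]'

```text
time_s: 9.82
ee_pos: [516.9, 158.8, 170.3]
ee_rot: [-180.0, -0.0, 159.7]
force: [-0.0, -0.5, -1.6]
gripper_width: 23.1
gripper_force: 50.0
```

arm_command --motion '[{"offset": [0, 0, 0.001], "spin": 0}, {"offset": [0, 0, 0.001], "spin": 0}, {"offset": [0, 0, 0], "spin": 0}]'

```text
time_s: 10.2
ee_pos: [516.9, 158.8, 168.3]
ee_rot: [-180.0, -0.0, 159.7]
force: [0.4, -0.9, -1.5]
gripper_width: 22.9
gripper_force: 50.0
```

arm_command --motion '[{"offset": [0, 0, 0.001], "spin": 0}, {"offset": [0, 0, 0.001], "spin": 0}, {"offset": [0, 0, 0.001], "spin": 0}, {"offset": [0, 0, 0], "spin": 0}]'

```text
time_s: 10.7
ee_pos: [516.9, 158.8, 165.3]
ee_rot: [-180.0, -0.0, 159.7]
force: [-0.5, -0.4, -2.0]
gripper_width: 23.0
gripper_force: 50.0
```

arm_command --motion '[{"offset": [0, 0, 0.001], "spin": 0}, {"offset": [0, 0, 0.001], "spin": 0}, {"offset": [0, 0, 0.001], "spin": 0}, {"offset": [0, 0, 0.001], "spin": 0}, {"offset": [0, 0, 0], "spin": 0}]'

```text
time_s: 11.32
ee_pos: [516.9, 158.8, 161.4]
ee_rot: [-180.0, -0.0, 159.7]
force: [0.0, 0.3, -3.1]
gripper_width: 23.4
gripper_force: 50.0
```

arm_command --motion '[{"offset": [0, 0, 0.001], "spin": 0}, {"offset": [0, 0, 0.001], "spin": 0}, {"offset": [0, 0, 0.001], "spin": 0}, {"offset": [0, 0, 0], "spin": 0}]'

```text
time_s: 11.82
ee_pos: [517.3, 158.9, 158.8]
ee_rot: [180.0, 0.1, 159.7]
force: [-0.0, -0.3, 0.6]
gripper_width: 23.2
gripper_force: 50.0
```

arm_command --motion '[{"offset": [0, 0, 0.001], "spin": 0}, {"offset": [0, 0, 0.001], "spin": 0}, {"offset": [0, 0, 0.001], "spin": 0}]'

```text
time_s: 12.2
ee_pos: [518.1, 159.1, 157.0]
ee_rot: [179.9, 0.2, 159.7]
force: [0.0, -0.5, 10.3]
gripper_width: 23.5
gripper_force: 50.0
```

arm_command --motion '[{"offset": [0, 0, 0.001], "spin": 0}, {"offset": [0, 0, 0.001], "spin": 0}, {"offset": [0, 0, 0.001], "spin": 0}]'

```text
time_s: 12.58
ee_pos: [518.1, 159.1, 154.4]
ee_rot: [179.9, 0.2, 159.7]
force: [-0.1, -0.6, 9.8]
gripper_width: 22.9
gripper_force: 50.0
```

arm_command --motion '[{"offset": [0, 0, 0.001], "spin": 0}, {"offset": [0, 0, 0.001], "spin": 0}, {"offset": [0, 0, 0.001], "spin": 0}, {"offset": [0, 0, 0.001], "spin": 0}]'

```text
time_s: 13.08
ee_pos: [518.6, 159.0, 152.4]
ee_rot: [179.8, 0.3, 159.7]
force: [-2.7, -2.2, 22.3]
gripper_width: 23.0
gripper_force: 50.0
```

arm_command --motion '[{"offset": [0.001, 0, 0], "spin": 0}, {"offset": [0, 0, 0], "spin": 0}]'

```text
time_s: 13.32
ee_pos: [518.2, 159.1, 152.4]
ee_rot: [179.8, 0.4, 159.7]
force: [-1.8, -2.6, 18.3]
gripper_width: 22.9
gripper_force: 50.0
```

arm_command --motion '[{"offset": [0, 0, 0.001], "spin": 0}, {"offset": [0, 0, 0.0], "spin": 0}]'

```text
time_s: 13.58
ee_pos: [518.3, 159.1, 152.2]
ee_rot: [179.8, 0.4, 159.8]
force: [-2.8, -4.1, 23.9]
gripper_width: 23.1
gripper_force: 50.0
```

Run:
```python
from h import *
s=env.state(); print(s['ee_pos'],s['ee_rot'],s['force'],s['torque'])
```

```text
[518.31596814 159.12431889 152.18383988] [179.80764333   0.39894007 159.75156887] [-2.76482734 -4.06243384 23.88816513] [-0.64633175  0.57711412 -0.04078615]
```

arm_command --motion '[{"offset": [0, 0, -0.0015], "spin": 0}, {"offset": [0.0005, -0.0012, 0], "spin": 0}, {"offset": [0, 0, 0], "spin": 0}]'

```text
time_s: 13.95
ee_pos: [517.9, 158.9, 152.3]
ee_rot: [179.7, 0.4, 159.7]
force: [0.7, 0.1, 14.4]
gripper_width: 23.3
gripper_force: 50.0
```

arm_command --motion '[{"offset": [0, 0, 0.001], "spin": 0}, {"offset": [0, 0, 0.0005], "spin": 0}, {"offset": [0, 0, 0], "spin": 0}]'

```text
time_s: 14.32
ee_pos: [518.1, 158.9, 152.2]
ee_rot: [179.7, 0.5, 159.7]
force: [-2.8, -2.4, 22.6]
gripper_width: 22.8
gripper_force: 50.0
```

Run:
```python
from h import *
s=env.state(); print(s['ee_pos'],s['force'],s['torque'])
W=cam('wrist'); im,d=env.grab_frame('wrist'); 
a=cv2.resize(im[110:245,190:325],(400,400),interpolation=cv2.INTER_CUBIC)
S=cam('scene'); im2,d2=env.grab_frame('scene'); p=proj(S,(517,159,100)); x,y=map(int,p); print(p,[proj(S,np.array(s['ee_pos'])-[0,0,k]) for k in(83,19,-25,14)])
b=cv2.resize(im2[y-35:y+35,x-35:x+35],(400,400),interpolation=cv2.INTER_CUBIC); print(x-35,y-35)
cv2.imwrite('pics/c1.png',np.hstack([a,b]))
```

```text
[518.08424111 158.88734209 152.21432277] [-2.80513993 -2.42401051 22.58839341] [-0.15159556  0.23952667  0.00277476]
(np.float64(226.45859307382892), np.float64(150.61926721221658)) [(np.float64(227.10070023809698), np.float64(160.5359151026751)), (np.float64(226.50303616872966), np.float64(139.46246599497792)), (np.float64(226.07011169253244), np.float64(124.19768367959335)), (np.float64(226.4547746108043), np.float64(137.76077848032605))]
191 115
```

View pics/c1.png

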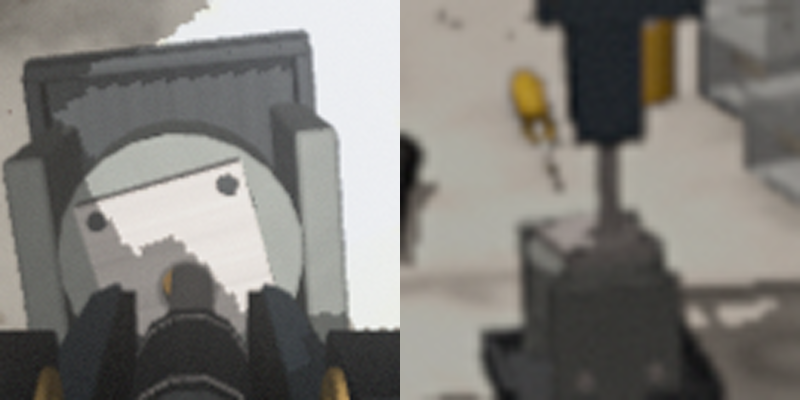

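The left crop shows a brass sliver on the left of the shank at (168,283), so the shank bears on the right side of the hole. I'll unload it, shift toward tool −y and push again.

arm_command --motion '[{"offset": [0, 0, -0.003], "spin": 0}, {"offset": [0.0007, -0.001, 0], "spin": 0}, {"offset": [0, 0, 0], "spin": 0}]'

```text
time_s: 14.8
ee_pos: [517.2, 158.6, 152.7]
ee_rot: [179.7, 0.4, 159.7]
force: [3.5, 1.1, 9.3]
gripper_width: 23.2
gripper_force: 50.0
```

arm_command --motion '[{"offset": [0, 0, 0.0015], "spin": 0}, {"offset": [0, 0, 0.0015], "spin": 0}, {"offset": [0, 0, 0], "spin": 0}]'

```text
time_s: 15.18
ee_pos: [517.7, 158.7, 151.8]
ee_rot: [179.6, 0.5, 159.7]
force: [1.0, 0.2, 21.3]
gripper_width: 23.4
gripper_force: 50.0
```

Run:
```python
from h import *
s=env.state(); print(s['ee_pos'],s['force'],s['torque'])
```

```text
[517.71245098 158.71816471 151.78912074] [ 0.95862301  0.24474894 21.293538  ] [ 0.09732877 -0.22678177  0.00261659]
```

arm_command --motion '[{"offset": [0, 0, 0.0005], "spin": 0}, {"offset": [0, 0, 0.0005], "spin": 0}, {"offset": [0, 0, 0], "spin": 0}]'

```text
time_s: 15.55
ee_pos: [517.8, 158.7, 151.6]
ee_rot: [179.6, 0.5, 159.7]
force: [-0.3, 0.9, 24.3]
gripper_width: 22.9
gripper_force: 50.0
```

arm_command --motion '[{"offset": [0.0003, 0, 0.0005], "spin": 0}, {"offset": [0, 0, 0], "spin": 0}]'

```text
time_s: 15.8
ee_pos: [517.8, 158.8, 151.4]
ee_rot: [179.6, 0.6, 159.7]
force: [-0.3, -0.7, 25.3]
gripper_width: 23.4
gripper_force: 50.0
```

arm_command --motion '[{"offset": [0.0003, 0, 0.0005], "spin": 0}, {"offset": [0, 0, 0], "spin": 0}]'

```text
time_s: 16.05
ee_pos: [517.4, 158.8, 150.3]
ee_rot: [179.6, 0.5, 159.7]
force: [1.0, -0.5, 9.8]
gripper_width: 23.5
gripper_force: 50.0
```

arm_command --motion '[{"offset": [0.0003, 0, 0.0005], "spin": 0}, {"offset": [0, 0, 0], "spin": 0}, {"offset": [0, 0, 0], "spin": 0}]'

```text
time_s: 16.42
ee_pos: [515.4, 158.4, 145.9]
ee_rot: [179.8, 0.3, 159.7]
force: [4.8, 1.7, 5.0]
gripper_width: 23.0
gripper_force: 50.0
```

Run:
```python
from h import *
s=env.state(); print(s['ee_pos'],s['ee_rot'],s['force'],s['torque'])
m=env.camera_model('scene')
S=cam('scene'); im2,d2=env.grab_frame('scene')
for t in('plug','plug_mid','drift_tip','hub_top'):print(t,env.pinpoint('scene',t)[:2],env.boxes_of('scene',t)[:1])
```

```text
[515.41497812 158.44782093 145.8522315 ] [179.81288105   0.25330791 159.72800902] [4.8026365  1.71182751 5.03904569] [ 0.32708059 -1.3533383   0.02167114]
plug [] [{'bbox': [286.9, 204.2, 314.4, 242.7], 'score': 0.75}]
plug_mid [] [{'bbox': [229.0, 142.2, 228.9, 158.9], 'score': 0.22}]
drift_tip [] [{'bbox': [226.6, 140.4, 232.6, 154.8], 'score': 0.44}]
hub_top [{'location': [225.2, 157.2], 'score': 0.93}] [{'bbox': [207.8, 153.7, 250.3, 194.2], 'score': 0.79}]
```

It broke loose and is sliding. I'll recentre and continue.

arm_command --motion '[{"offset": [-0.0014, 0.0006, 0], "spin": 0}, {"offset": [0, 0, 0.0015], "spin": 0}, {"offset": [0, 0, 0.0015], "spin": 0}, {"offset": [0, 0, 0], "spin": 0}]'

```text
time_s: 17.38
ee_pos: [515.8, 158.3, 142.1]
ee_rot: [179.9, 0.1, 159.7]
force: [5.2, 1.7, 2.7]
gripper_width: 23.1
gripper_force: 50.0
```

arm_command --motion '[{"offset": [0, 0, 0.001], "spin": 0}, {"offset": [0, 0, 0.001], "spin": 0}, {"offset": [0, 0, 0.001], "spin": 0}, {"offset": [0, 0, 0], "spin": 0}]'

```text
time_s: 17.88
ee_pos: [515.7, 158.1, 138.7]
ee_rot: [179.9, 0.1, 159.7]
force: [5.4, 1.1, 1.5]
gripper_width: 23.2
gripper_force: 50.0
```

arm_command --motion '[{"offset": [0, 0, 0.001], "spin": 0}, {"offset": [0, 0, 0.001], "spin": 0}, {"offset": [0, 0, 0.001], "spin": 0}, {"offset": [0, 0, 0], "spin": 0}]'

```text
time_s: 18.38
ee_pos: [515.7, 158.0, 135.6]
ee_rot: [180.0, 0.1, 159.7]
force: [5.8, 1.2, 0.7]
gripper_width: 22.9
gripper_force: 50.0
```

arm_command --motion '[{"offset": [-0.001, 0.0005, 0], "spin": 0}, {"offset": [0, 0, 0.0015], "spin": 0}, {"offset": [0, 0, 0.0015], "spin": 0}, {"offset": [0, 0, 0.0015], "spin": 0}, {"offset": [0, 0, 0], "spin": 0}]'

```text
time_s: 19.0
ee_pos: [516.0, 158.0, 131.1]
ee_rot: [180.0, 0.0, 159.7]
force: [5.5, 0.3, -0.0]
gripper_width: 23.3
gripper_force: 50.0
```

Run:
```python
from h import *
s=env.state(); print(s['ee_pos'],s['force'],s['torque'])
W=cam('wrist'); im,d=env.grab_frame('wrist'); 
for t in('plug',):print(env.boxes_of('wrist',t)[:2],env.pinpoint('wrist',t)[:2])
hsv=cv2.cvtColor(im,cv2.COLOR_BGR2HSV); k=(hsv[...,0]>10)&(hsv[...,0]<32)&(hsv[...,1]>110)
v,u=np.nonzero(k[110:260,170:340]); print(len(u)); 
S=cam('scene'); im2,_=env.grab_frame('scene')
p=proj(S,(510,159,30)); x,y=map(int,p); print(p)
a=cv2.resize(im[110:245,190:325],(400,400),interpolation=cv2.INTER_CUBIC)
b=cv2.resize(im2[y-35:y+35,x-35:x+35],(400,400),interpolation=cv2.INTER_CUBIC)
cv2.imwrite('pics/c2.png',np.hstack([a,b]))
```

```text
[515.95318836 158.04312641 131.14429046] [ 5.51895179  0.34249203 -0.02897022] [ 0.22209303 -1.24782409 -0.02229452]
[] []
202
(np.float64(224.96744405838487), np.float64(173.42328939509773))
```

View pics/c2.png

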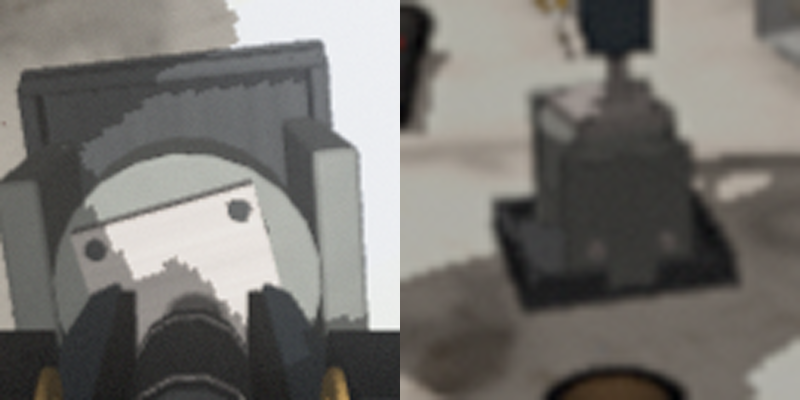

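The plug isn't visible from here: the hub is hidden behind the cheeks. I'll push 5 mm further to be sure, then draw out and look.

arm_command --motion '[{"offset": [-0.0008, 0, 0.001], "spin": 0}, {"offset": [0, 0, 0.002], "spin": 0}, {"offset": [0, 0, 0.002], "spin": 0}, {"offset": [0, 0, 0], "spin": 0}]'

```text
time_s: 19.7
ee_pos: [516.2, 157.8, 125.9]
ee_rot: [-180.0, -0.1, 159.7]
force: [4.1, 1.3, -1.7]
gripper_width: 23.1
gripper_force: 50.0
```

arm_command --motion '[{"offset": [0, 0, -0.006], "spin": 0}, {"offset": [0, 0, -0.01], "spin": 0}, {"offset": [0, 0, -0.01], "spin": 0}, {"offset": [0, 0, -0.01], "spin": 0}, {"offset": [0, 0, -0.01], "spin": 0}]'

```text
time_s: 20.32
ee_pos: [515.4, 157.3, 172.8]
ee_rot: [-179.9, -0.1, 159.7]
force: [0.0, -0.0, -2.8]
gripper_width: 23.2
gripper_force: 50.0
```

arm_command --motion '[{"offset": [0, 0, -0.015], "spin": 0}, {"offset": [0, 0, -0.02], "spin": 0}, {"offset": [0, 0, -0.01], "spin": 0}, {"offset": [0, 0, 0], "spin": 0}, {"offset": [0, 0, 0], "spin": 0}]'

```text
time_s: 20.95
ee_pos: [516.0, 157.6, 216.8]
ee_rot: [-179.9, -0.1, 159.7]
force: [-0.5, -0.9, -1.6]
gripper_width: 23.3
gripper_force: 50.0
```

Run:
```python
from h import *
s=env.state(); print(s['ee_pos'],s['ee_rot'],s['force'])
W=cam('wrist'); im,d=env.grab_frame('wrist'); print(env.boxes_of('wrist','plug')[:2])
m,Rc,e=W; v,u=np.mgrid[0:384,0:512]; X=np.stack([(u-m['cx'])/m['fx'],(v-m['cy'])/m['fy'],np.ones_like(u)],-1)*d[...,None]@Rc.T+e
p=proj(W,(517,158.8,88)); print(p); x,y=map(int,p)
print(X[y-8:y+9:2,x-8:x+9:2,2].round().astype(int))
S=cam('scene'); im2,_=env.grab_frame('scene'); print(env.boxes_of('scene','plug')[:2])
cv2.imwrite('c3.png',im)
tip=np.array(s['ee_pos'])-[0,0,83]
D=np.array([532.1,-159.3,0])-s['ee_pos']; Rt=R.from_euler('xyz',s['ee_rot'],degrees=True).as_matrix(); print(Rt.T@D)
```

```text
[516.00086121 157.55812991 216.78921053] [-1.79938647e+02 -8.50227586e-02  1.59727863e+02] [-0.53635426 -0.88629257 -1.56945817]
[]
(np.float64(255.6775034779733), np.float64(189.3768548294176))
[[ 87  87  87  87  87  88  88  86  87]
 [ 87  86  87  86   6  86  87  88  88]
 [ 87  88   6   5   6   5   5  87  87]
 [ 86  86   4   5   5   6   6   4  86]
 [ 87  86  56   6   5  51  53  57  85]
 [ 87  85  60  59  58  59  62  67  86]
 [ 87  86  80  67  66  69  70  84  87]
 [ 89  86  87  85  83  82  86  88  88]
 [ 89  87 137 140 142 140 137  88  86]]
[]
[-125.20833328 -291.42102602  216.91583029]
```

Through the hole I now see the tray floor at z≈6, so the plug has left the bore. Next is the holder.

arm_command --motion '[{"offset": [-0.0208, -0.0486, 0], "spin": 0}, {"offset": [-0.0208, -0.0486, 0], "spin": 0}, {"offset": [-0.0208, -0.0486, 0], "spin": 0}, {"offset": [-0.0208, -0.0486, 0], "spin": 0}, {"offset": [-0.0208, -0.0486, 0], "spin": 0}]'

```text
time_s: 21.78
ee_pos: [529.9, -107.9, 217.2]
ee_rot: [180.0, -0.0, 159.7]
force: [1.4, -0.1, -1.9]
gripper_width: 23.1
gripper_force: 50.0
```

arm_command --motion '[{"offset": [-0.0208, -0.0486, 0.01], "spin": 0}, {"offset": [0, 0, 0.02], "spin": 0}, {"offset": [0, 0, 0.02], "spin": 0}, {"offset": [0, 0, 0], "spin": 0}, {"offset": [0, 0, 0], "spin": 0}]'

```text
time_s: 22.4
ee_pos: [533.2, -159.0, 168.0]
ee_rot: [180.0, 0.1, 159.7]
force: [0.0, 0.0, -2.0]
gripper_width: 23.0
gripper_force: 50.0
```

Run:
```python
from h import *
s=env.state(); print(s['ee_pos'],s['ee_rot'],s['force'])
tip=np.array(s['ee_pos'])-[0,0,83]
D=np.array([532.1,-159.3,0])-s['ee_pos']; Rt=R.from_euler('xyz',s['ee_rot'],degrees=True).as_matrix(); print(Rt.T@D)
W=cam('wrist'); im,d=env.grab_frame('wrist'); S=cam('scene'); im2,_=env.grab_frame('scene')
print(proj(S,tip),proj(W,tip),proj(S,(532.1,-159.3,68)),env.pinpoint('scene','drift_tip')[:1],env.pinpoint('wrist','drift_tip')[:1])
p=proj(S,tip);x,y=map(int,p); print(x-35,y-35)
q=proj(W,tip);X,Y=map(int,q); print(X-45,Y-45)
r=lambda i,x,y,h:cv2.resize(i[y-h:y+h,x-h:x+h],(400,400),interpolation=cv2.INTER_CUBIC)
cv2.imwrite('pics/c4.png',np.hstack([r(im,X,Y,45),r(im2,x,y,35)]))
```

```text
[ 533.21429828 -158.97184345  168.02317978] [1.79993041e+02 5.54664756e-02 1.59748621e+02] [ 0.02602204  0.01580974 -2.00029529]
[  1.0944859   -0.71398084 168.02211349]
(np.float64(300.3050102861429), np.float64(203.31205900565152)) (np.float64(254.0629645028196), np.float64(201.26247478518644)) (np.float64(299.4354830510791), np.float64(210.1289340542892)) [{'location': [304.2, 202.2], 'score': 0.62}] [{'location': [256.7, 206.2], 'score': 0.72}]
265 168
209 156
```

View pics/c4.png

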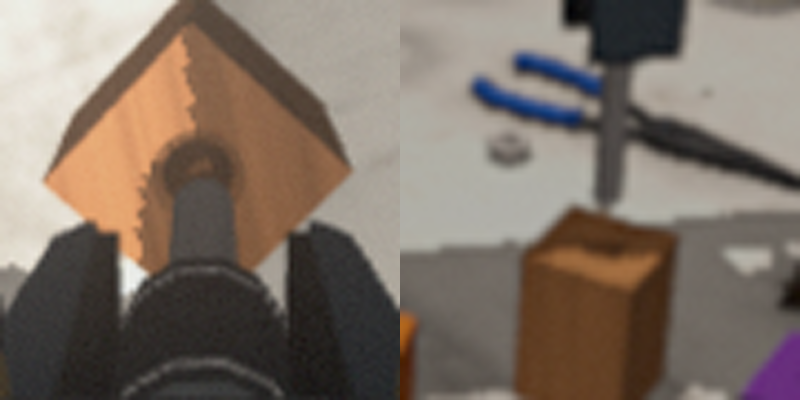

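The nose is at scene crop (608,200), as predicted. In the wrist crop the hole is at (197,165), slightly left of the shank, which agrees with the computed shift.

arm_command --motion '[{"offset": [0.0011, -0.0008, 0.004], "spin": 0}, {"offset": [0, 0, 0.004], "spin": 0}, {"offset": [0, 0, 0.004], "spin": 0}, {"offset": [0, 0, 0], "spin": 0}, {"offset": [0, 0, 0], "spin": 0}]'

```text
time_s: 23.22
ee_pos: [531.5, -159.4, 155.4]
ee_rot: [180.0, 0.0, 159.7]
force: [0.3, 0.2, -2.8]
gripper_width: 23.2
gripper_force: 50.0
```

arm_command --motion '[{"offset": [0, 0, 0.002], "spin": 0}, {"offset": [0, 0, 0.002], "spin": 0}, {"offset": [0, 0, 0.002], "spin": 0}, {"offset": [0, 0, 0.002], "spin": 0}, {"offset": [0, 0, 0], "spin": 0}]'

```text
time_s: 23.85
ee_pos: [531.3, -159.3, 147.2]
ee_rot: [180.0, -0.0, 159.7]
force: [0.4, 0.5, -1.5]
gripper_width: 22.9
gripper_force: 50.0
```

arm_command --motion '[{"offset": [0, 0, 0.003], "spin": 0}, {"offset": [0, 0, 0.003], "spin": 0}, {"offset": [0, 0, 0.003], "spin": 0}, {"offset": [0, 0, 0], "spin": 0}]'

```text
time_s: 24.35
ee_pos: [531.2, -159.3, 138.1]
ee_rot: [180.0, -0.0, 159.7]
force: [0.4, 0.1, -1.9]
gripper_width: 23.0
gripper_force: 50.0
```

In the hole freely. Continue down to about TCP 90, then more gently.

arm_command --motion '[{"offset": [-0.0008, 0, 0.006], "spin": 0}, {"offset": [0, 0, 0.007], "spin": 0}, {"offset": [0, 0, 0.007], "spin": 0}, {"offset": [0, 0, 0.005], "spin": 0}, {"offset": [0, 0, 0], "spin": 0}]'

```text
time_s: 24.98
ee_pos: [531.8, -159.5, 112.9]
ee_rot: [180.0, -0.1, 159.7]
force: [0.4, -0.6, -2.3]
gripper_width: 23.1
gripper_force: 50.0
```

arm_command --motion '[{"offset": [0, 0, 0.006], "spin": 0}, {"offset": [0, 0, 0.006], "spin": 0}, {"offset": [0, 0, 0.005], "spin": 0}, {"offset": [0, 0, 0.003], "spin": 0}, {"offset": [0, 0, 0], "spin": 0}]'

```text
time_s: 25.6
ee_pos: [532.0, -159.6, 93.1]
ee_rot: [180.0, -0.0, 159.7]
force: [0.5, 0.2, -1.4]
gripper_width: 22.8
gripper_force: 50.0
```

arm_command --motion '[{"offset": [0, 0, 0.001], "spin": 0}, {"offset": [0, 0, 0.001], "spin": 0}, {"offset": [0, 0, 0], "spin": 0}]'

```text
time_s: 25.98
ee_pos: [532.2, -159.6, 91.4]
ee_rot: [180.0, 0.0, 159.7]
force: [-0.3, 0.6, -2.0]
gripper_width: 23.3
gripper_force: 50.0
```

arm_command --motion '[{"offset": [0, 0, 0.001], "spin": 0}, {"offset": [0, 0, 0.001], "spin": 0}, {"offset": [0, 0, 0.001], "spin": 0}, {"offset": [0, 0, 0], "spin": 0}]'

```text
time_s: 26.48
ee_pos: [532.1, -159.6, 88.3]
ee_rot: [180.0, -0.0, 159.7]
force: [-0.5, 0.6, -2.3]
gripper_width: 23.1
gripper_force: 50.0
```

arm_command --motion '[{"offset": [0, 0, 0.001], "spin": 0}, {"offset": [0, 0, 0.001], "spin": 0}, {"offset": [0, 0, 0], "spin": 0}]'

```text
time_s: 26.85
ee_pos: [532.2, -159.6, 86.9]
ee_rot: [180.0, 0.0, 159.7]
force: [-1.0, -0.2, 2.7]
gripper_width: 23.4
gripper_force: 50.0
```

Seated at the original height with light contact. Release and retreat.

arm_command --motion '[{"offset": [0, 0, 0], "spin": 0}, {"offset": [0, 0, 0], "spin": 0}, {"offset": [0, 0, 0], "spin": 0}, {"offset": [0, 0, 0], "spin": 0}]' --jaw 0.06

```text
time_s: 27.35
ee_pos: [532.2, -159.6, 86.3]
ee_rot: [180.0, -0.0, 159.7]
force: [0.3, -0.6, 0.1]
gripper_width: 59.0
gripper_force: 0.0
```

arm_command --motion '[{"offset": [0, 0, -0.03], "spin": 0}, {"offset": [0, 0, -0.03], "spin": 0}, {"offset": [-0.01, 0, -0.035], "spin": 0}, {"offset": [0, 0, 0], "spin": 0}, {"offset": [0, 0, 0], "spin": 0}]'

```text
time_s: 27.98
ee_pos: [540.8, -162.9, 180.6]
ee_rot: [180.0, -0.1, 159.7]
force: [-0.6, 0.3, 0.1]
gripper_width: 59.7
gripper_force: 0.0
```

Run:
```python
from h import *
s=env.state(); print(s['ee_pos'],s['force'])
W=cam('wrist'); im,d=env.grab_frame('wrist')
m,Rc,e=W; v,u=np.mgrid[0:384,0:512]; X=np.stack([(u-m['cx'])/m['fx'],(v-m['cy'])/m['fy'],np.ones_like(u)],-1)*d[...,None]@Rc.T+e
k=(np.hypot(X[...,0]-532,X[...,1]+159)<12)&(d>0)&(X[...,2]>100)&(X[...,2]<140); Q=X[k]; print(k.sum(),np.median(Q,0),Q.min(0),Q.max(0))
T=cam('top'); it,dt=env.grab_frame('top'); i0=cv2.imread('top0.png')
for n,q in(('tape',(263,205)),('nut',(258,142))):
    x,y=q; w=cv2.absdiff(it,i0)[y-18:y+18,x-18:x+18]; print(n,w.mean(),w.max())
```

```text
[ 540.81726481 -162.87607584  180.6313341 ] [-0.57512671  0.28274339  0.13999067]
680 [ 530.91080726 -158.90242127  111.21109932] [ 520.23395908 -170.83627138  100.00981433] [ 543.89455606 -147.39909176  114.12305942]
tape 25.400720164609055 46
nut 16.932355967078188 22
```

arm_command --motion '[{"offset": [0.042, 0.0362, 0], "spin": 0}, {"offset": [0.042, 0.0362, 0], "spin": 0}, {"offset": [0.042, 0.0362, 0], "spin": 0}, {"offset": [0.042, 0.0362, 0], "spin": 0}, {"offset": [0.042, 0.0362, 0], "spin": 0}]'

```text
time_s: 28.7
ee_pos: [405.5, 80.7, 180.5]
ee_rot: [-180.0, -0.1, 159.7]
force: [0.8, 2.2, -0.1]
gripper_width: 59.9
gripper_force: 0.0
```

arm_command --motion '[{"offset": [0.042, 0.0362, 0.01], "spin": 0}, {"offset": [0.042, 0.0362, 0.02], "spin": 0}, {"offset": [0.042, 0.0362, 0.02], "spin": 0}, {"offset": [0, 0, 0], "spin": 0}, {"offset": [0, 0, 0], "spin": 0}]'

```text
time_s: 29.32
ee_pos: [326.4, 224.7, 131.0]
ee_rot: [-179.9, -0.0, 159.8]
force: [-0.2, -0.7, -0.5]
gripper_width: 59.6
gripper_force: 0.0
```

Run:
```python
from h import *
s=env.state(); print(s['ee_pos'])
W=cam('wrist'); im,d=env.grab_frame('wrist'); p=proj(W,(510,159,20)); print(p,env.boxes_of('wrist','plug')[:2])
x,y=int(p[0]),int(p[1]); y0=max(0,y-60); c=im[y0:y0+120,max(0,x-80):x+80]
T=cam('top'); it,dt=env.grab_frame('top')
for t,z in(('tape',0),('nut',0)):
  for q in env.pinpoint('top',t)[:2]: print(t,q,plane(T,q['location'],z).round())
cv2.imwrite('pics/p.png',cv2.resize(c,None,fx=5,fy=5,interpolation=cv2.INTER_CUBIC))
```

```text
[326.39841627 224.65270549 131.00973065]
(np.float64(255.80773946543573), np.float64(359.4607487596984)) []
tape {'location': [262.8, 203.8], 'score': 0.66} [434.   0.   0.]
nut {'location': [259.2, 139.6], 'score': 0.36} [623.  10.   0.]
```

View pics/p.png

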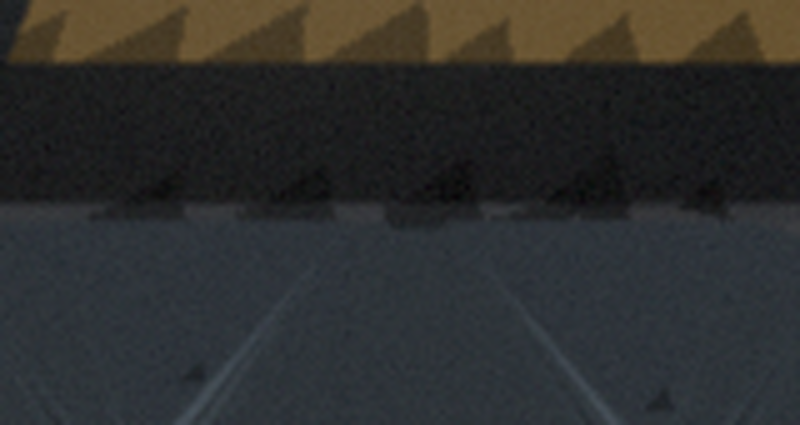

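That view showed only the gripper's own body. Instead I'll look straight down through the hole for the plug.

arm_command --motion '[{"offset": [0, 0, -0.06], "spin": 0}, {"offset": [-0.054, 0.001, -0.01], "spin": 0}, {"offset": [-0.054, 0.001, 0], "spin": 0}, {"offset": [-0.054, 0.001, 0], "spin": 0}, {"offset": [-0.054, 0.001, 0], "spin": 0}]'

```text
time_s: 30.2
ee_pos: [532.7, 152.0, 201.8]
ee_rot: [180.0, 0.0, 159.6]
force: [-0.6, 1.0, 0.4]
gripper_width: 60.3
gripper_force: 0.0
```

arm_command --motion '[{"offset": [-0.055, 0, 0], "spin": 0}, {"offset": [0, 0, 0], "spin": 0}, {"offset": [0, 0, 0], "spin": 0}]'

```text
time_s: 30.58
ee_pos: [581.7, 134.0, 201.1]
ee_rot: [-180.0, -0.1, 159.6]
force: [-0.5, -0.4, 0.5]
gripper_width: 60.3
gripper_force: 0.0
```

Run:
```python
from h import *
s=env.state(); print(s['ee_pos'],s['force'])
W=cam('wrist'); im,d=env.grab_frame('wrist'); p=proj(W,(517,158.8,88)); print(p,env.boxes_of('wrist','plug')[:2],W[2])
x,y=map(int,p)
m,Rc,e=W; v,u=np.mgrid[0:384,0:512]; X=np.stack([(u-m['cx'])/m['fx'],(v-m['cy'])/m['fy'],np.ones_like(u)],-1)*d[...,None]@Rc.T+e
print(X[y-10:y+11:2,x-10:x+11:2,2].round().astype(int)); 
for dy in(-4,-2,0,2,4): print([im[y+dy,x+k].tolist() for k in(-4,-2,0,2,4)])
cv2.imwrite('pics/z.png',cv2.resize(im[max(0,y-60):y+60,x-80:x+80],None,fx=5,fy=5,interpolation=cv2.INTER_CUBIC))
```

```text
[581.73084677 133.99089657 201.06210023] [-0.45204445 -0.35590981  0.51899908]
(np.float64(254.9232463278228), np.float64(119.12698801599134)) [{'bbox': [250.3, 112.8, 263.8, 126.7], 'score': 0.5}] [515.92259032 158.47203713 357.47796871]
[[ 88  87  88  87  87  87  87  86  87  87  87]
 [ 87  89  88  86  87  89  85 357  88  87  87]
 [ 87  88  87  87  26  27  27  28  86  86  86]
 [ 87  86  87  27  28  27  28  28  28  87  87]
 [ 86  88  87  27  26  27  26  28  27  83  88]
 [ 89  88   5  29  27  27  28  27  27  28  87]
 [ 87  87   4   5  28  27  28  27  28  28  88]
 [ 87  87  85   5   6   5  27  28  29  88  87]
 [ 87  88  87   5   5   6   6   5   6  86  87]
 [ 88  88  89  87  86   6   5  85  87  86  88]
 [ 88  88  88  90  88  87  87  88  86  86  87]]
[[102, 135, 162], [97, 134, 163], [98, 135, 163], [99, 135, 165], [98, 136, 164]]
[[95, 132, 161], [97, 134, 162], [97, 133, 162], [95, 131, 161], [96, 132, 162]]
[[96, 133, 162], [96, 134, 161], [97, 134, 161], [97, 134, 163], [97, 131, 162]]
[[89, 105, 119], [96, 132, 160], [94, 129, 158], [92, 129, 157], [98, 134, 164]]
[[91, 91, 90], [89, 93, 95], [89, 106, 120], [94, 129, 154], [90, 123, 147]]
```

The brass plug's top is seen at z≈28, which puts it upright on the tray floor. The drift's handle top is at 111 mm, its starting height. Handing in.

```bash
python3 -c "
from workcell import env
print(env.job_done())"
```

```text
the job is handed in; nothing more can be done
None
```

The job is handed in at about 31 s: the plug is upright in the tray, the drift is back at its starting height in its holder, and the arm never went near the tape roll or the nut; the highest force I read on the push was about 25 N.

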